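# Load a fired disc into the pad printer under its hold-down springs

## Robot

A 6-joint arm with a two-finger parallel gripper is mounted at the origin on the work surface. World frame = base frame: x ahead of the robot, y to its left, z up, the work surface at z = 0. Lengths are in m, angles in rad, forces in N, time in s.
With the tool pointing down it reaches from about 0.35 to 0.85 m from the base axis. Payload 8.1 kg.
Tool frame: the origin (TCP) lies at the very end of the fingers, on their centre line; the grasp point (between the pads) lies manip.tcp_to_grasp behind it (manip.tcp_to_grasp is the distance from the TCP to the grasp point, in m); z points along the fingers, y is the line along which they close (so a half turn about z gives the same grasp; the last joint's range is limited). The gripper opens to 85 mm and grips with 20 to 120 N. Pads are 22 mm wide; open, the fingers measure 114 mm over their backs; the gripper's body (76 mm by 85 mm) begins 54 mm behind the grasp point. The pads swing forward as they close: fully open they stand 13 mm farther back than shut.
Start: joints at [1.231, 0.13, 1.488, -0, 1.523, -0.085], TCP at [0.151, 0.581, 0.231] pointing down, gripper open.
Joint ranges: [-2.96, 2.96], [-0.89, 2.26], [0.02, 2.5], [-1.34, 4.48], [0, 2.73], [-2.66, 2.66]. Speed limits (rad/s): [2.39, 2.39, 2.79, 3.14, 3.14, 3.14].

## Interface

Orientations are given as a unit quaternion [w, x, y, z].
In Python, from bench import manip gives the robot as it stands.
- The arm moves only by the tool jog_arm, never from a script. Its arguments are lists of equal length, an entry for each row: "claw": the gripper's target within -1 to 1 (fully open at 1, half-way at 0, shut at -1); "xyz": the shift along the tool's x, y, z in m, a list of three; "yaw": the turn about the tool's z in rad. A call has 1 to 20 rows; each row shifts and turns the commanded pose from where the row before left it, along the tool's axes as they then stand; what a row does not reach is not made up. A row lasts 1/8 s, in which the tool goes at most 62.5 mm and 10.7 degrees, less where a joint would pass 70% of its speed; a pose out of reach is approached as far as the arm can. A call is refused whole if a number of a shift passes 0.0625 or a number of a turn 0.188, either way. A call with a gripper value outside its range is refused whole. The fingers move at their own pace and stop on an object; "grip_force" is the grip in N (left out, the last holds). Time passes only in rows, so rows that do not move let the fingers close. It gives the time, the measured TCP pose, the force, the opening and the grip force at its end, in the units of the state.
- manip.sense(): the state, without advancing time (a new reading comes with each control period).
- manip.capture(name): name is "side" or "top"; returns the picture (420x560x3 uint8, red, green, blue); there is no depth.
- manip.calibration(name): a dict with "camera_matrix" (3x3 intrinsics, pixels), "T" (4x4, takes a point from camera to world coordinates). Camera axes: x right, y down, z forward; pixel columns grow to the right and rows downward; lengths in m; the calibration is good to about 2 mm. A picture is of the moment at which its call begins. calibration takes no time and is no camera call.
- manip.close_job(): hands the job in; it is judged then, once.
The state is a dict: "time": time; "joint_positions": joint angles; "dq": joint speeds; "joint_torque": joint torques, N m; "tcp_pos": TCP position; "ee_rot": TCP orientation; "ft_force": force on the tool from outside, world axes, zero at the start; "wrist_torque": the same for the moment, N m; "finger_gap": finger opening in m; "grip_force": force on a finger pad.
Only numpy, scipy, OpenCV 4.12 (cv2) and the standard library are available. Lean on these libraries where they do the work, as an engineer would, in place of code of your own. Each camera call takes 0.05 s, during which the arm holds its last target. There are 200 camera calls.

## Task

Load the grey disc that sits in the nest of the pad printer's slide: with the fingertips press it firmly down into the nest and, keeping it pressed down, slide it along the rails so that it passes under the two leaf springs, until the slide is fully home against its stop. Then let go and leave the disc held down flat by the springs. Only press and push: do not pick the disc up out of its nest, and leave the spare disc, ink jar, ink scraper and the other things where they are.

Things in the scene. Friction and masses are not known exactly. Their poses are not given: they have to be found in the camera images.
- printer: Mint-green bench pad printer, fixed; place and heading vary. Origin on the table under the middle of its slide way; z up, y = the way the slide goes in (towards the tall column), x across. Base tray 330 mm (x) by 700 mm (y), from y = -210 to 490 mm, its top 20 mm above the table. Two steel rods along y carry the slide.
- stop (a point): Middle of the front face of the grey stop block (printer y = 114 mm, 50 mm above the table); the block is 150 mm wide, 30 mm deep, its top 70 mm above the table, spring clamps on it up to 86 mm. Beyond it: plate bed and ink cup (printer y from 154 mm, up to 140 mm high), pad and head (y from 180 mm, up to 390 mm high; lever to 490 mm). Nothing else higher than 86 mm is near the slide way.
- disc_top (a point): Centre of the top face of the disc to load: fired grey clay, 90 mm across, 14 mm thick, 0.2 kg, a dark spot at its centre. It lies loose in the nest on a sprung ejector, its top 76 mm above the table at the start, 70 mm when pressed fully down. Raised, it is too high for the spring lips and stops against them; pressed down it passes under.
- slide (a joint): Travel of the slide (aluminium plate 120 x 120 mm carrying the nest), m: 0 = out, where it starts; grows along printer +y; 0.130 = fully home at the stop. About 1 N of friction; stays where left. Nest centre at printer x = 0, y = -90 mm at the start, y = +40 mm at home, right between the spring bends. The disc meets the springs at 0.075 to 0.10 m of travel.
- nest (a point): Centre of the nest's floor on the slide, 56 mm above the table; moves with the slide. Four blue lugs, 9 mm high, locate the disc there with about 1.5 mm of play.
- ejector (a joint): Brass spring plunger, 48 mm across, under the middle of the disc, m: 0 = up (disc raised 6 mm), 0.006 = fully down (disc flat on the nest floor). It pushes up with 3.5 N when up and 4.7 N when down; the disc's weight takes 2 N of that. Pressing with 15 to 20 N on the middle of the disc gives enough grip to drag disc and slide along; a lighter press slips at the springs.
- leaf_a (a joint): Bending of the steel leaf spring at printer x = -37 mm, rad: 0 = at rest, 0.03 with the pressed disc under its bend. Strip 12 mm wide, running back from the stop block over the slide; lowest, 67.5 mm above the table, at a bend at printer y = 40 mm, then turned up to a free lip at y = 14 mm, 73.5 mm above the table. Presses with 2 to 3 N.
- leaf_b (a joint): The same for the leaf spring at printer x = +37 mm. The gap between the two springs is 62 mm, wide enough for the closed fingers. Together they drag on the disc with up to about 6 N.
- spare_disc_top (a point): Top centre of a second, like disc, lying flat on the printer's tray beside the slide, at about printer x = 112, y = -100 mm (its top 34 mm above the table). Leave it.
- ink_jar: Blue ink jar with black cap, 52 mm across, 62 mm high, standing on the printer's tray at about printer x = 115, y = 50 mm; origin at its underside. Leave it.
- scraper: Ink scraper lying flat on the tray on the other side of the slide, at about printer x = -115 mm, along y: wooden handle and steel blade, 140 mm long, 40 mm wide, 16 mm high; origin at the middle of its underside. Leave it.
- cleaner: White bottle with red cap, 64 mm across, 160 mm high, on the table to the right; origin at its underside. Leave it.
- bowl: Blue ceramic bowl, 120 mm across, 50 mm high, on the table to the right; origin at its underside. Leave it.
- mould: White two-part plaster mould, 130 x 90 x 77 mm, on the table to the right; origin at its underside. Leave it.
- spray_gun: Metal spray gun lying on the table to the right, about 150 mm long, 60 mm high; origin at its underside. Leave it.
Mind the look-alikes: they are no part of the job. Leave any green or purple look-alike of the part that bears disc_top alone.

How it is judged:
By the outcome, as a careful person would: the job done as asked, in the order asked, and still so for the second after the job is handed in, with the robot touching nothing.
It also fails if it takes over 48 s, if anything falls off the work surface, if the arm or the gripper's body presses on something with over 40 N, if the wrist force passes 120 N, or if a joint passes its speed limit or range.

## Working session

There is one attempt and no reset: what is moved stays moved. The work goes in short steps, Python scripts to look and compute and a tool call to move; the robot and the scene stay as the last step left them, time stands still between calls to the robot, and variables do not carry over. Pictures are saved under pics/ and viewed, at most 10 in all, crops included, and the job is handed in when it is done.

Besides the shell and the picture viewer there is one more tool, called after ">>>" by a JSON object that holds its "fn" and its "kwargs". jog_arm: Moves the arm, as the interface text tells. Its arguments: {"type":"object","properties":{"claw":{"type":"array"},"xyz":{"type":"array"},"yaw":{"type":"array"},"grip_force":{"type":"number"}},"required":["claw","xyz","yaw"]}

```bash
mkdir -p pics; python3 - <<'E'
from bench import manip
import cv2,numpy as np
np.set_printoptions(precision=4,suppress=True)
for n in("top","side"):
    cv2.imwrite(f"pics/{n}0.png",cv2.cvtColor(manip.capture(n),cv2.COLOR_RGB2BGR)); print(manip.calibration(n))
s=manip.sense();print(s["time"],s["tcp_pos"],s["ee_rot"],s["finger_gap"],manip.tcp_to_grasp)
E
```

```text
{'camera_matrix': array([[478.9498,   0.    , 283.0233],
       [  0.    , 478.9498, 208.4411],
       [  0.    ,   0.    ,   1.    ]]), 'T': array([[-0.0192, -0.9846,  0.1739,  0.2527],
       [-0.9997,  0.0213,  0.0104, -0.2213],
       [-0.014 , -0.1737, -0.9847,  1.4389],
       [ 0.    ,  0.    ,  0.    ,  1.    ]])}
{'camera_matrix': array([[508.1972,   0.    , 277.2197],
       [  0.    , 508.1972, 214.7132],
       [  0.    ,   0.    ,   1.    ]]), 'T': array([[ 0.8324, -0.4085,  0.3744, -0.052 ],
       [-0.5541, -0.6181,  0.5576, -0.9725],
       [ 0.0036, -0.6716, -0.7409,  1.127 ],
       [ 0.    ,  0.    ,  0.    ,  1.    ]])}
0.1 [0.151  0.5802 0.2303] [-0.0002  0.1271  0.9919 -0.0008] 0.0856423860093742 0.0187
```

View pics/top0.png

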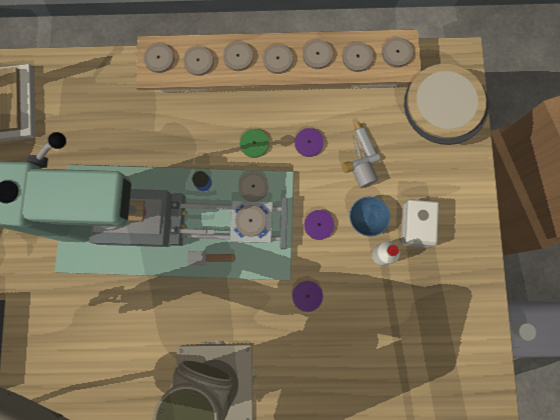

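View pics/side0.png

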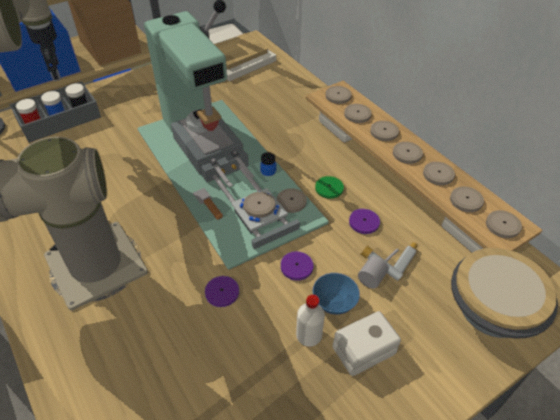

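Top view: the grey disc in the nest, with four blue lugs, is at (251,221). It could be confused with:
- the spare disc at (253,186)
- the green disc at (255,142)
- the purple discs at (309,142), (319,224) and (308,296)
- the rack discs along row 55

I choose (251,221) and will check it in a close crop.

```bash
python3 - <<'E'
import cv2
a=cv2.imread("pics/top0.png")[155:285,50:300]
cv2.imwrite("pics/c0.png",cv2.resize(a,None,fx=3.2,fy=3.2,interpolation=cv2.INTER_CUBIC))
b=cv2.imread("pics/side0.png")[130:270,180:340]
cv2.imwrite("pics/c1.png",cv2.resize(b,None,fx=4,fy=4,interpolation=cv2.INTER_CUBIC))
E
```

```text
(no output)
```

View pics/c0.png

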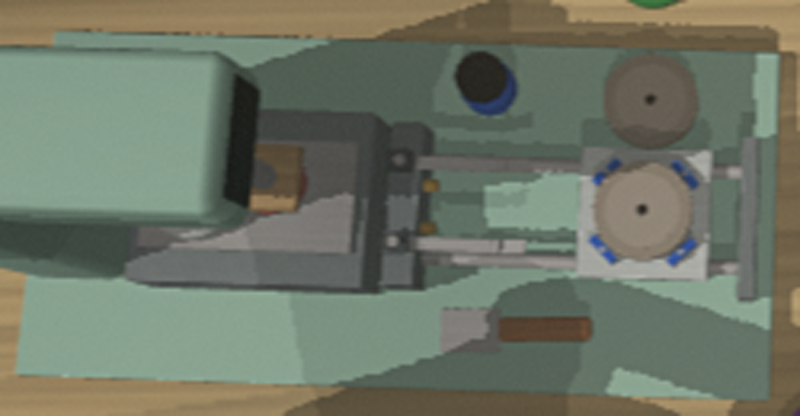

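View pics/c1.png

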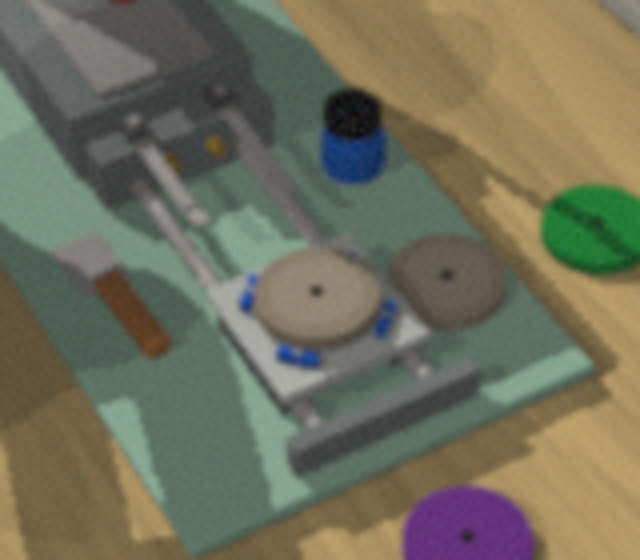

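The crops confirm it. The raised grey disc between the blue lugs has its dark spot at c0 (642,209), which is top (250.6,220.3), and at c1 (316,291), which is side (259,202.7). The spare lies lower, on the tray. Next I work out the pose and heading.

```bash
cat > h.py <<'E'
from bench import manip
import numpy as np
np.set_printoptions(precision=4,suppress=True)
def ray(n,u,v,z):
    c=manip.calibration(n);T=c["T"]
    d=T[:3,:3]@np.linalg.solve(c["camera_matrix"],[u,v,1]);o=T[:3,3]
    return o+d*(z-o[2])/d[2]
def crop(u,v):return 50+u/3.2-.34,155+v/3.2-.34
def s(u,v):return 180+u/4-.37,130+v/4-.37
E
python3 - <<'E'
from h import *
print("disc",ray("top",*crop(642,209),.076),ray("side",*s(316,291),.076))
print("spare",ray("top",*crop(650,98),.034))
C=[ray("top",*crop(*p),.02) for p in((770,400),(777,50),(55,32),(17,373))]
print(np.array(C))
for a,b in((1,2),(0,3)):
    d=C[b]-C[a];print("head",np.arctan2(d[1],d[0]),np.linalg.norm(d))
d=C[1]-C[0];print("across",np.arctan2(d[1],d[0])+np.pi/2,np.linalg.norm(d))
# side view tray edge
a,b=ray("side",*s(193,555),.02),ray("side",*s(600,372),.02);print(a,b,np.arctan2(*(b-a)[1::-1])+np.pi/2)
# spring lip end (left), stop block top corners
print("lip",ray("top",*crop(525,247),.0735),ray("side",*s(198,217),.0735))
print("stop",ray("top",*crop(432,127),.07),ray("top",*crop(424,290),.07))
s_=manip.sense();R=__import__("scipy.spatial.transform",fromlist=["Rotation"]).Rotation.from_quat(np.roll(s_["ee_rot"],-1));print(R.as_matrix())
E
```

```text
disc [ 0.4617 -0.1119  0.076 ] [ 0.4612 -0.1127  0.076 ]
spare [ 0.5735 -0.1168  0.034 ]
[[ 0.2909 -0.2235  0.02  ]
 [ 0.6208 -0.2373  0.02  ]
 [ 0.6545  0.4564  0.02  ]
 [ 0.3292  0.4724  0.02  ]]
head 1.5223190424560142 0.6945686240330872
head 1.5157774504506558 0.6968675789409828
across 1.5287863564826352 0.3302336156036947
[ 0.2894 -0.2281  0.02  ] [ 0.6171 -0.249   0.02  ] 1.507170400559572
lip [ 0.4298 -0.0062  0.0735] [0.4299 0.0014 0.0735]
stop [0.5426 0.0802 0.07  ] [0.3933 0.0849 0.07  ]
[[-0.9677  0.2521 -0.0006]
 [ 0.2521  0.9677 -0.0016]
 [ 0.0001 -0.0017 -1.    ]]
```

>>> {"fn": "jog_arm", "kwargs": {"claw": [-1,-1,-1,-1,-1,-1,-1,-1,-1,-1,-1], "xyz": [[0,0,0],[0,0,0],[-0.01,-0.04,0],[-0.01,-0.04,0],[-0.01,-0.04,0],[-0.01,-0.04,0],[-0.01,-0.04,0],[-0.027,-0.031,0],[-0.027,-0.031,0],[-0.027,-0.031,0],[-0.027,-0.031,0]], "yaw": [-0.1,-0.103,0,0,0,0,0,0,0,0,0]}}

```text
time: 1.48
tcp_pos: [0.2927, 0.2477, 0.231]
ee_rot: [-0.0, 0.026, 1.0, -0.0]
ft_force: [0.2, 0.6, 0.5]
finger_gap: -0.0001
grip_force: 0.0
```

>>> {"fn": "jog_arm", "kwargs": {"claw": [-1,-1,-1,-1,-1,-1,-1,-1,-1,-1], "xyz": [[-0.022,-0.041,0],[-0.022,-0.041,0],[-0.022,-0.041,0],[-0.022,-0.041,0],[-0.02,-0.037,0],[-0.02,-0.037,0.02],[-0.02,-0.037,0.03],[-0.02,-0.037,0.03],[-0.018,-0.036,0.03],[0,0,0.01]], "yaw": [0,0,0,0,0,0,0,0,0,0]}}

```text
time: 2.72
tcp_pos: [0.4588, -0.1099, 0.1086]
ee_rot: [-0.002, 0.027, 1.0, 0.0]
ft_force: [0.1, -0.1, 0.4]
finger_gap: 0.0
grip_force: 0.0
```

```bash
python3 - <<'E'
from h import *
import cv2
a=cv2.cvtColor(manip.capture("side"),cv2.COLOR_RGB2BGR);t=cv2.cvtColor(manip.capture("top"),cv2.COLOR_RGB2BGR)
a=cv2.resize(a[130:270,180:340],None,fx=4,fy=4,interpolation=cv2.INTER_CUBIC)
cv2.imwrite("pics/c2.png",a)
S=manip.sense();p=S["tcp_pos"];print(p,S["ft_force"])
e=np.array([.4615,-.1123])-p[:2];h=np.array([.052,.9987]);print("tool x,y to go",-h[1]*e[0]+h[0]*e[1],h@e)
E
```

```text
[ 0.4584 -0.1079  0.1094] [-1.2993  0.205  -0.235 ]
tool x,y to go -0.003292344064857787 -0.004269465105472321
```

View pics/c2.png

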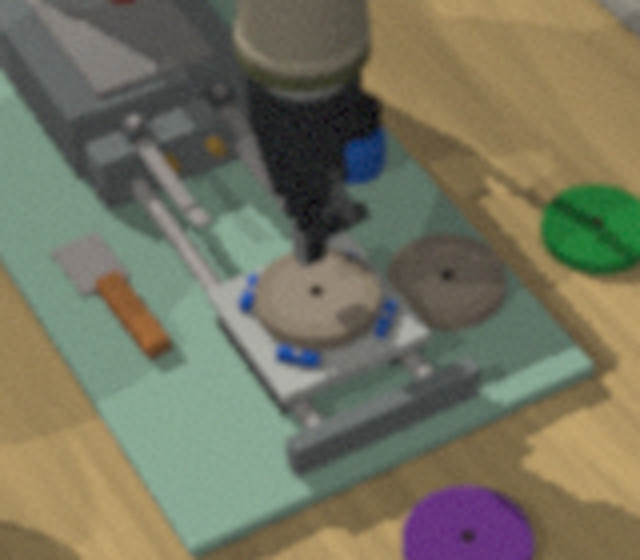

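The closed fingertips, at (312,258), hang right above the disc spot at (316,291), and nothing else has changed. I correct by a few mm and go down.

>>> {"fn": "jog_arm", "kwargs": {"claw": [-1,-1,-1,-1], "xyz": [[-0.003,-0.004,0.01],[0,0,0.01],[0,0,0.008],[0,0,0.003]], "yaw": [0,0,0,0]}}

```text
time: 3.32
tcp_pos: [0.4624, -0.112, 0.0797]
ee_rot: [-0.0, 0.026, 1.0, 0.0]
ft_force: [0.8, -0.4, -0.7]
finger_gap: -0.0001
grip_force: 0.0
```

>>> {"fn": "jog_arm", "kwargs": {"claw": [-1,-1,-1,-1], "xyz": [[0,0,0.003],[0,0,0.002],[0,0,0.002],[0,0,0]], "yaw": [0,0,0,0]}}

```text
time: 3.82
tcp_pos: [0.4628, -0.1124, 0.0734]
ee_rot: [0.0, 0.026, 1.0, 0.0]
ft_force: [-0.9, 0.1, 1.6]
finger_gap: -0.0002
grip_force: 0.8
```

>>> {"fn": "jog_arm", "kwargs": {"claw": [-1,-1,-1,-1,-1], "xyz": [[0,0,0.0015],[0,0,0.001],[0,0,0.001],[0,0,0],[0,0,0]], "yaw": [0,0,0,0,0]}}

```text
time: 4.45
tcp_pos: [0.4629, -0.1125, 0.0701]
ee_rot: [0.0, 0.026, 1.0, -0.0]
ft_force: [-0.4, 1.0, 4.8]
finger_gap: -0.0003
grip_force: 2.4
```

>>> {"fn": "jog_arm", "kwargs": {"claw": [-1,-1,-1], "xyz": [[0,0,0.001],[0,0,0],[0,0,0]], "yaw": [0,0,0]}}

```text
time: 4.82
tcp_pos: [0.463, -0.1125, 0.07]
ee_rot: [0.0, 0.026, 1.0, -0.0]
ft_force: [-5.9, 2.4, 14.8]
finger_gap: 0.0
grip_force: 7.5
```

>>> {"fn": "jog_arm", "kwargs": {"claw": [-1,-1,-1], "xyz": [[0,0,0.0004],[0,0,0],[0,0,0]], "yaw": [0,0,0]}}

```text
time: 5.2
tcp_pos: [0.463, -0.1125, 0.07]
ee_rot: [0.0, 0.026, 1.0, -0.0]
ft_force: [-8.1, 2.7, 18.4]
finger_gap: -0.0001
grip_force: 9.4
```

>>> {"fn": "jog_arm", "kwargs": {"claw": [-1,-1,-1,-1,-1], "xyz": [[0,0.003,0],[0,0.005,0],[0,0.006,0],[0,0.006,0],[0,0,0]], "yaw": [0,0,0,0,0]}}

```text
time: 5.82
tcp_pos: [0.4641, -0.0925, 0.07]
ee_rot: [0.0, 0.026, 1.0, -0.0]
ft_force: [-8.2, 1.5, 18.7]
finger_gap: -0.0003
grip_force: 9.2
```

>>> {"fn": "jog_arm", "kwargs": {"claw": [-1,-1,-1,-1,-1,-1], "xyz": [[0.0006,0.004,0],[0,0.006,0],[0,0.006,0],[0,0.006,0],[0,0.006,0],[0,0,0]], "yaw": [0,0,0,0,0,0]}}

```text
time: 6.58
tcp_pos: [0.4656, -0.0645, 0.07]
ee_rot: [0.001, 0.026, 1.0, -0.0]
ft_force: [-4.8, 1.3, 14.9]
finger_gap: 0.0001
grip_force: 7.6
```

```bash
python3 - <<'E'
from h import *
import cv2
b=[cv2.cvtColor(manip.capture(n),cv2.COLOR_RGB2BGR) for n in("side","top")]
a=cv2.resize(b[0][120:260,180:320],None,fx=4,fy=4,interpolation=cv2.INTER_CUBIC)
cv2.imwrite("pics/c3.png",a)
S=manip.sense();print(S["tcp_pos"],S["ft_force"],S["time"])
E
```

```text
[ 0.4656 -0.0646  0.07  ] [-4.7977  0.7981 15.41  ] 6.675
```

View pics/c3.png

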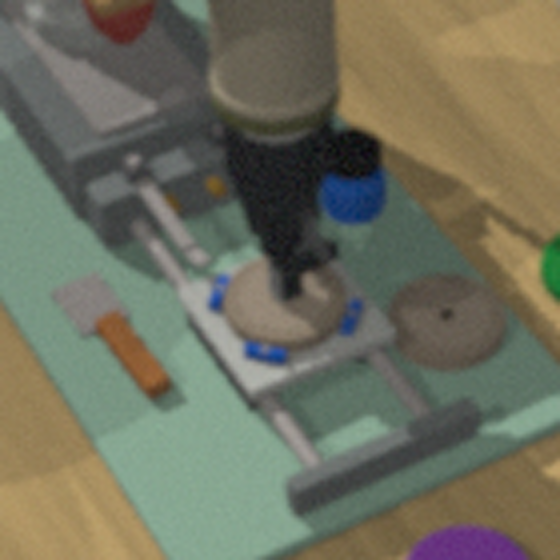

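The slide and disc have moved together, about 48 mm. The fingertips at (287,292) are on the disc's middle, and the disc lies flat in the lugs. I press slightly harder and go on under the springs.

>>> {"fn": "jog_arm", "kwargs": {"claw": [-1,-1,-1,-1,-1,-1,-1], "xyz": [[0,0,0.0005],[0,0.005,0],[0,0.005,0],[0,0.005,0],[0,0.005,0],[0,0.005,0],[0,0,0]], "yaw": [0,0,0,0,0,0,0]}}

```text
time: 7.55
tcp_pos: [0.4669, -0.0396, 0.07]
ee_rot: [0.001, 0.026, 1.0, -0.0]
ft_force: [-7.6, 1.5, 20.6]
finger_gap: -0.0002
grip_force: 10.1
```

>>> {"fn": "jog_arm", "kwargs": {"claw": [-1,-1,-1,-1,-1,-1], "xyz": [[0,0.004,0],[0,0.004,0],[0,0.004,0],[0,0.004,0],[0,0.004,0],[0,0,0]], "yaw": [0,0,0,0,0,0]}}

```text
time: 8.3
tcp_pos: [0.468, -0.0199, 0.0699]
ee_rot: [0.001, 0.026, 1.0, -0.001]
ft_force: [-7.0, -0.4, 19.6]
finger_gap: 0.0
grip_force: 9.9
```

>>> {"fn": "jog_arm", "kwargs": {"claw": [-1,-1,-1,-1,-1,-1], "xyz": [[0,0.004,0],[0,0.004,0],[0,0.004,0],[0,0.004,0],[0,0.004,0],[0,0,0]], "yaw": [0,0,0,0,0,0]}}

```text
time: 9.05
tcp_pos: [0.469, -0.0001, 0.0699]
ee_rot: [0.001, 0.026, 1.0, -0.001]
ft_force: [-6.2, -1.3, 20.1]
finger_gap: -0.0002
grip_force: 9.9
```

```bash
python3 - <<'E'
from h import *
import cv2
a=cv2.cvtColor(manip.capture("side"),cv2.COLOR_RGB2BGR)
cv2.imwrite("pics/c4.png",cv2.resize(a[120:260,180:320],None,fx=4,fy=4,interpolation=cv2.INTER_CUBIC))
E
```

```text
(no output)
```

View pics/c4.png

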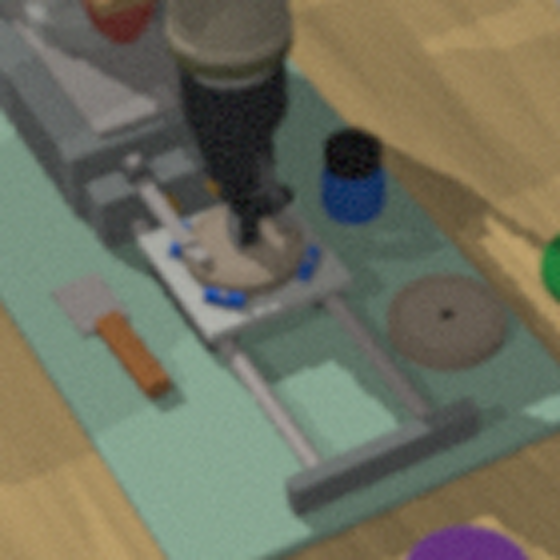

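The spring lip at (200,255) is over the disc's edge and the fingers have not slipped. I go on to the stop.

>>> {"fn": "jog_arm", "kwargs": {"claw": [-1,-1,-1,-1,-1,-1], "xyz": [[0,0.004,0],[0,0.004,0],[0,0.004,0],[0,0.003,0],[0,0.002,0],[0,0,0]], "yaw": [0,0,0,0,0,0]}}

```text
time: 9.85
tcp_pos: [0.4699, 0.0167, 0.07]
ee_rot: [0.001, 0.026, 1.0, -0.001]
ft_force: [-7.9, -3.3, 18.5]
finger_gap: -0.0001
grip_force: 9.9
```

>>> {"fn": "jog_arm", "kwargs": {"claw": [-1,-1,-1], "xyz": [[0,0.001,0],[0,0.0005,0],[0,0,0]], "yaw": [0,0,0]}}

```text
time: 10.22
tcp_pos: [0.4699, 0.0175, 0.0699]
ee_rot: [0.001, 0.026, 1.0, -0.001]
ft_force: [-8.1, -7.0, 19.6]
finger_gap: 0.0
grip_force: 9.9
```

>>> {"fn": "jog_arm", "kwargs": {"claw": [-1,-1,-1,-1], "xyz": [[0,0.001,0.0002],[0,0.001,0],[0,0,0],[0,0,0]], "yaw": [0,0,0,0]}}

```text
time: 10.72
tcp_pos: [0.4706, 0.0187, 0.0699]
ee_rot: [0.001, 0.026, 1.0, -0.002]
ft_force: [-5.6, -10.8, 19.4]
finger_gap: 0.0
grip_force: 9.3
```

The push force has reached about 11 N and the tips are slipping, so the slide is at its stop. I relax sideways and lift straight up.

>>> {"fn": "jog_arm", "kwargs": {"claw": [-1,-1,-1,-1,-1,-1,-1,-1], "xyz": [[0.0004,-0.0007,0],[0,0,-0.001],[0,0,-0.002],[0,0,-0.005],[0,0,-0.02],[0,0,-0.04],[0,0,-0.04],[0,0,0]], "yaw": [0,0,0,0,0,0,0,0]}}

```text
time: 11.72
tcp_pos: [0.4709, 0.0202, 0.1795]
ee_rot: [0.003, 0.026, 1.0, -0.0]
ft_force: [0.2, -0.2, -0.1]
finger_gap: -0.0001
grip_force: 0.0
```

>>> {"fn": "jog_arm", "kwargs": {"claw": [-1,-1,-1,-1,-1], "xyz": [[0.02,-0.03,-0.01],[0.03,-0.04,0],[0.03,-0.04,0],[0.02,-0.04,0],[0,0,0]], "yaw": [0,0,0,0,0]}}

```text
time: 12.35
tcp_pos: [0.3593, -0.126, 0.1846]
ee_rot: [-0.001, 0.028, 1.0, 0.0]
ft_force: [0.5, 0.8, 0.7]
finger_gap: -0.0003
grip_force: 0.0
```

```bash
python3 - <<'E'
from h import *
import cv2
a,t=[cv2.cvtColor(manip.capture(n),cv2.COLOR_RGB2BGR) for n in("side","top")]
f=lambda i:cv2.resize(i,(400,400),interpolation=cv2.INTER_CUBIC)
cv2.imwrite("pics/c5.png",np.hstack([f(a[140:220,205:285]),f(t[180:260,170:250])]))
E
```

```text
(no output)
```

View pics/c5.png

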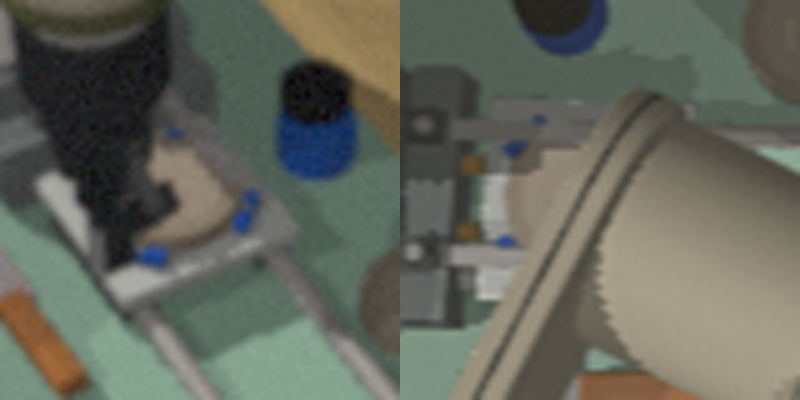

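The arm hides the disc, so I move it clear and look again.

>>> {"fn": "jog_arm", "kwargs": {"claw": [-1,-1,-1,-1,-1,-1], "xyz": [[0,-0.04,-0.02],[0,-0.04,-0.02],[0,-0.04,-0.02],[0,-0.04,0],[0,-0.04,0],[0,0,0]], "yaw": [0,0,0,0,0,0]}}

```text
time: 13.2
tcp_pos: [0.3512, -0.3249, 0.2445]
ee_rot: [-0.001, 0.026, 1.0, 0.001]
ft_force: [0.3, 1.2, 0.3]
finger_gap: -0.0003
grip_force: 0.0
```

```bash
python3 - <<'E'
from h import *
import cv2
a,t=[cv2.cvtColor(manip.capture(n),cv2.COLOR_RGB2BGR) for n in("side","top")]
f=lambda i:cv2.resize(i,(400,400),interpolation=cv2.INTER_CUBIC)
cv2.imwrite("pics/c6.png",np.hstack([f(a[140:220,205:285]),f(t[180:260,170:250])]))
h=np.array([.052,.9987])
d=np.r_[np.array([.4615,-.1123])+.13*h,.07]
for n in("side","top"):
    c=manip.calibration(n);T=np.linalg.inv(c["T"]);q=c["camera_matrix"]@(T[:3,:3]@d+T[:3,3]);q=q[:2]/q[2]
    print(n,((q-((205,140) if n=="side" else (170,180))+.5)*5))
E
```

```text
side [165.363  185.7849]
top [181.5896 197.4602]
```

View pics/c6.png

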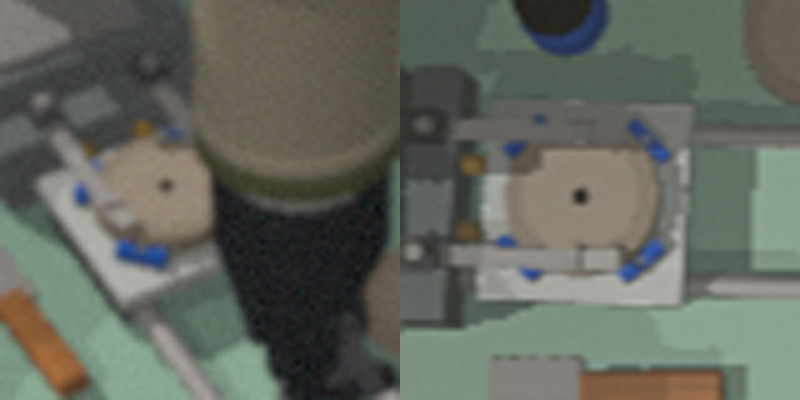

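The disc's spot is at side (166,185) and top (181,197) within each panel. That is within about 1 enlarged pixel (0.5 mm) of where it should be when fully home. Both springs lie over the disc, it is flat between the lugs, and the robot is clear.

```bash
python3 -c "
from bench import manip
print(manip.close_job())"
```

```text
the job is handed in; nothing more can be done
None
```

The grey disc was pressed down and slid under both leaf springs to the stop; the last pictures show it lying flat under them with the arm clear, and I handed the job in at about 13 s (no verdict was shown).

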